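# Lower the ratcheted light shield over the specimen dish

### The arm

A 6-joint arm with a two-finger parallel gripper is mounted at the origin on the work surface. World frame = base frame: x ahead of the robot, y to its left, z up, the work surface at z = 0. Lengths are in mm, angles in rad, forces in N, time in s.
With the tool pointing down it reaches from about 275 to 1000 mm from the base axis. Payload 8.4 kg.
Tool frame: the origin (TCP) lies midway between the tips of the shut fingers; the grasp point (between the pads) lies 19 mm behind it; y points along the fingers, z is the direction in which the jaws open and shut, and the axes are right-handed (so a half turn about y gives the same grasp; the last joint's range is limited). The gripper opens to 85 mm and grips with 20 to 120 N. Pads are 22 mm wide; open, the fingers measure 114 mm over their backs; the gripper's body (76 mm by 85 mm) begins 54 mm behind the grasp point. The pads swing forward as they close: fully open they stand 13 mm farther back than shut.
Start: joints at [-1.205, 0.353, 1.633, -0, 1.155, -0.002], TCP at [224.726, -583.203, 231.281] pointing down, gripper open.
Joint ranges: [-2.63, 2.63], [-0.92, 2.1], [0.06, 2.66], [-1.3, 4.44], [0, 2.69], [-3.02, 3.02]. Speed limits (rad/s): [2.22, 2.22, 2.79, 3.14, 3.14, 3.14].

### API

Orientations are given as [roll, pitch, yaw] about the fixed x, y, z axes, in that order (R = Rz(yaw) Ry(pitch) Rx(roll)).
In Python, from rig import r gives the robot as it stands. The module is installed in compiled form; this text tells all that it offers.
- The arm moves only by the tool apply_moves, never from a script. Its argument "plan" is text: rows parted by semicolons, each of 7 numbers parted by spaces: the shift along the tool's x, y, z in cm, then the turn, a rotation vector about the tool's x, y, z in degrees, then the closure, from 0 (fully open) to 1 (shut). A call has 1 to 20 rows; each row shifts and turns the pose as measured when the row begins, along the tool's axes as they then stand; what a row does not reach is not made up. A row lasts 1/10 s, in which the tool goes at most 50 mm and 8.59 degrees, less where a joint would pass 70% of its speed; a pose out of reach is approached as far as the arm can. A call is refused whole if a number of a shift passes 5 or a number of a turn 8.59, either way. A call with a gripper value outside its range is refused whole. The fingers move at their own pace and stop on an object; "squeeze" is the grip in N (left out, the last holds). Time passes only in rows, so rows that do not move let the fingers close. It gives the time, the measured TCP pose, the force and the opening at its end, in the units of the state.
- r.sense(): the state, without advancing time (a new reading comes with each control period).
- r.grab_frame(name): name is "scene" or "top"; returns the picture (400x640x3 uint8, blue, green, red); there is no depth.
- r.get_calibration(name): a dict with "vertical_fov" (degrees; the focal length in pixels is half the picture's height over the tangent of half this angle, whatever the lens; pixels are square), "cx", "cy" (the principal point, pixels), "R" (3x3) and "t" (3): a world point X has camera coordinates R X + t. Camera axes: x right, y down, z forward; pixel columns grow to the right and rows downward; lengths in mm; the calibration is good to about 2 mm. A picture is of the moment at which its call begins. get_calibration takes no time and is no camera call.
- r.sign_off(): hands the job in, once; it reports no verdict.
The state is a dict: "clock": time; "qpos": joint angles; "qvel": joint speeds; "joint_efforts": joint torques, N m; "eef_pos": TCP position; "tcp_rot": TCP orientation; "contact_force": force on the tool from outside, world axes, zero at the start; "wrist_torque": the same for the moment, N m; "opening": opening from 0.0 (shut) to 1.0 (fully open).
Only numpy, scipy, OpenCV 4.12 (cv2) and the standard library are available. Lean on these libraries where they do the work, as an engineer would, in place of code of your own. Each camera call takes 0.05 s, during which the arm holds its last target. There are 200 camera calls.

### The job

Close the light shield over the specimen dish: with the fingertips press the ratchet pawl's thumb tab well down, so that its nose stays clear of the teeth, and only then push the raised shield arm down past the teeth (there is a push pad at its end) until it stops level over the stage. Nothing is to be picked up or carried, and the arm is not to be lifted or forced against the engaged pawl; leave the dish and the other things on the bench where they are.

Things in the scene. Friction and masses are not known exactly. Their poses are not given: they have to be found in the camera images.
- stand: Light-shield stand, fixed: white base plate 170 (x) x 370 (y) x 12 mm, y = -260 to +110 mm. Origin on the bench right under the arm's hinge, z up. At -y a black specimen stage 130 x 130 mm, top 45 mm above the bench, centred at y = -165 mm. Arm, toothed hub and pawl move in its plane x = 0. Place and turn about vertical (up to 0.35 rad) vary.
- shield_hinge (a point): Axis of the shield arm and of its toothed steel hub (teeth reach 62 mm from the axis), 120 mm above the bench, along the stand's x. Beside the hub stands a white upright cheek plate: stand x = -26 to -16 mm, y = -35 to +95 mm, 145 mm high.
- shield_arm (a joint): Arm's hinge, rad: 0 = arm rises at 45 degrees towards the stand's -y; grows as it is pushed down; 0.785 = level; hard stop 0.80. Starts at 0 to 0.13. Stiff hinge (2 N m): the arm stays where it is left and takes roughly 6 to 10 N down on the end pad. While the pawl is engaged a tooth stops it before about 0.20.
- push_pad (a point): Top centre of the rubber push pad (40 x 36 x 8 mm) on the arm's end; in the arm's frame 245 mm out from shield_hinge along the bar and 15 mm above its centre line. Moves on an arc about shield_hinge. Aluminium bar 20 x 14 mm, 262 mm long; an amber pane in a black frame, 124 x 104 mm, hangs up to 45 mm below it, 113 to 217 mm from the hinge.
- pawl (a joint): Pawl's hinge, rad: 0 = engaged, grows as the tab is pressed down, hard stop at 0.30. From 0.13 up the nose is clear of the teeth; above 0.20 counts as pressed free. It starts between 0 and 0.04. No spring: it stays where it is left; needs about 5 N down on the tab.
- pawl_hinge (a point): Axis of the pawl on the stand, at y = +56 mm, 45 mm above the bench, along the stand's x.
- pawl_tab (a point): Centre of the top face of the dark steel thumb tab (36 x 36 x 8 mm) at the outer (+y) end of the stand, 100 mm beyond and 60 mm above the pawl's hinge when engaged (about 105 mm above the bench). Pressed fully down it has gone about 32 mm down and 13 mm outward (stand's +y).
- dish: Shut glass dish, 60 mm across, 14 mm high, standing loose on the stage under the shield; origin under its centre. Must stay put.
- objective: Loose steel microscope objective standing on its end, 28 mm across, 48 mm high; origin under its centre. Leave alone.
- dropper: Loose amber dropper bottle, 36 mm across, 75 mm high; origin under its centre. Leave alone.
- slide_box: Loose grey slide box 90 x 75 x 32 mm; origin under its centre. Leave alone.
- driver: Loose small screwdriver, 140 mm long, lying along its x; leave alone.
- jar: Loose glass jar with white lid, 60 mm across, 70 mm high; origin under its centre. Leave alone.
Things that resemble listed ones, but are neither listed nor needed, are in the scene too. What is meant by the dish is not blue, purple or red, and is the larger of those in its own colour.

How it is judged:
By the outcome, as a careful person would: the job done as asked, in the order asked, and still so for the second after the job is handed in, with the robot touching nothing.
It also fails if it takes over 51 s, if anything falls off the work surface, if the arm or the gripper's body presses on something with over 40 N, if the wrist force passes 120 N, or if a joint passes its speed limit or range.

## Working session

There is one attempt and no reset: what is moved stays moved. The work goes in short steps, Python scripts to look and compute and a tool call to move; the robot and the scene stay as the last step left them, time stands still between calls to the robot, and variables do not carry over. Pictures are saved under pics/ and viewed, about 8 in all and at most 12, crops included, and the job is handed in when it is done.

Besides the shell and the picture viewer there is one more tool, called after "Call:" as a command line: name --argument value ..., lists and objects as JSON in quotes. apply_moves: Moves the arm, as the interface text tells. Its arguments: {"type":"object","properties":{"plan":{"type":"string"},"squeeze":{"type":"number"}},"required":["plan"]}

```bash
mkdir -p pics
python3 - <<'E'
from rig import r
import cv2
for n in("scene","top"):
    cv2.imwrite(f"pics/{n}0.png",r.grab_frame(n)); c=r.get_calibration(n); print(n,c)
print(r.sense())
E
```

```text
scene {'vertical_fov': 45.02807838365662, 'cx': 321.40006800937647, 'cy': 197.7801352987963, 'R': array([[-0.74741078,  0.66430397,  0.00879563],
       [ 0.46242441,  0.52968992, -0.71105011],
       [-0.47701237, -0.5273792 , -0.70308633]]), 't': array([ 361.88570512, -150.59723841, 1610.5797316 ])}
top {'vertical_fov': 57.6573938379708, 'cx': 311.48628712771574, 'cy': 199.88594927504863, 'R': array([[ 0.01967236, -0.99980315, -0.00257904],
       [-0.9938792 , -0.0192752 , -0.10877772],
       [ 0.1087066 ,  0.00470317, -0.99406275]]), 't': array([  37.0470259 ,  565.09562374, 1050.23315753])}
{'clock': 0.1, 'qpos': array([-1.20537572e+00,  3.53564710e-01,  1.63407344e+00,  2.04893249e-05,
        1.15523946e+00, -2.40087840e-03]), 'qvel': array([-0.00161125, -0.00059365, -0.00251102, -0.00035561,  0.00010186,
        0.00084557]), 'joint_efforts': array([-1.12307216e-04, -6.06356978e+01, -3.42818892e+01,  9.14506700e-05,
        3.83118328e-03,  1.07836368e-05]), 'eef_pos': array([ 224.58499718, -582.77484088,  230.63977604]), 'tcp_rot': array([-1.57208124e+00,  2.18198420e-05, -2.77377947e+00]), 'contact_force': array([ 0.0355389 , -0.66936129,  0.01373671]), 'wrist_torque': array([ 0.02278672, -0.01277403, -0.02807768]), 'opening': 0.9998415792340297}
```

View pics/scene0.png

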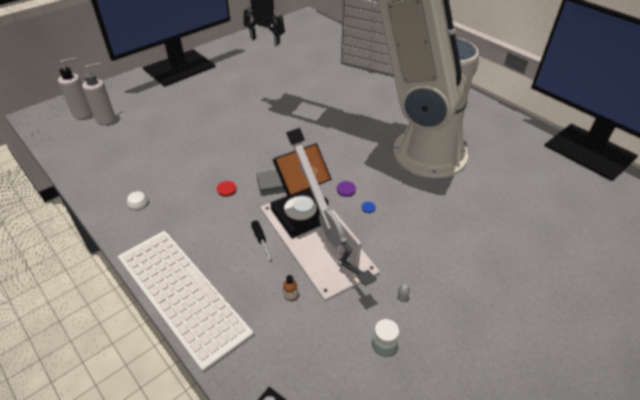

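View pics/top0.png

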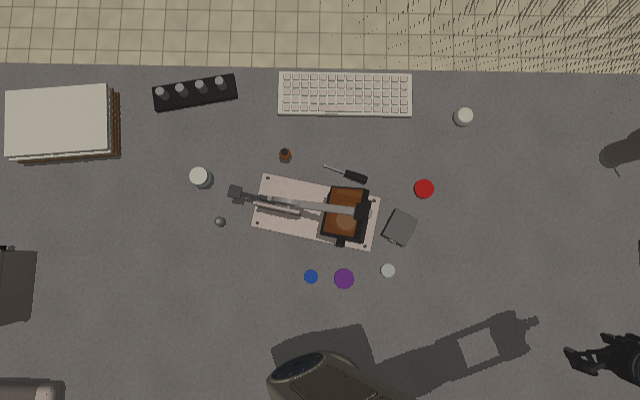

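The scene view shows the stand at about (320,240), with its arm raised. In the top view the plate corners are near (264,174), (381,196), (371,250) and (252,226), the tab near (235,192) and the pad near (362,212).

```bash
cat > h.py <<'E'
import numpy as np,cv2
from rig import r
def cal(n):
    c=r.get_calibration(n); return c,200/np.tan(np.radians(c["vertical_fov"]/2))
def ray(n,p):
    c,f=cal(n); d=c["R"].T@np.array([(p[0]-c["cx"])/f,(p[1]-c["cy"])/f,1]); return -c["R"].T@c["t"],d
def onz(n,p,z):
    o,d=ray(n,p); return o+d*(z-o[2])/d[2]
def pix(n,X):
    c,f=cal(n); q=c["R"]@np.asarray(X,float)+c["t"]; return q[:2]/q[2]*f+[c["cx"],c["cy"]]
def stand(o,yaw,X):
    c,s=np.cos(yaw),np.sin(yaw); return np.array([o[0]+c*X[0]-s*X[1],o[1]+s*X[0]+c*X[1],X[2]])
def padpt(th): # stand frame
    a=np.pi/4-th; return np.array([0,-245*np.cos(a)+15*np.sin(a),120+245*np.sin(a)+15*np.cos(a)])
def tabpt(q): return np.array([0,56+100*np.cos(q)+60*np.sin(q),45+60*np.cos(q)-100*np.sin(q)])
E
python3 - <<'E'
from h import *
im=cv2.imread("pics/top0.png")
hsv=cv2.cvtColor(im,cv2.COLOR_BGR2HSV)
m=((hsv[...,2]>165)).astype(np.uint8); m[:150]=0;m[260:]=0;m[:,:245]=0;m[:,390:]=0
pts=np.argwhere(m)[:,::-1].astype(np.int32)
n,l,st,ce=cv2.connectedComponentsWithStats(m); print(st[1:][st[1:,4]>50])
h=cv2.convexHull(pts); print(cv2.minAreaRect(h)); 
W=np.array([onz("top",p,12)[:2] for p in h[:,0]],np.float32)
rc=cv2.minAreaRect(W); print(rc); bx=cv2.boxPoints(rc); print(bx)
a=cv2.resize(im[150:270,200:400],None,fx=4,fy=4,interpolation=cv2.INTER_CUBIC); cv2.imwrite("pics/z1.png",a)
s=cv2.imread("pics/scene0.png")[110:320,230:430]; cv2.imwrite("pics/z2.png",cv2.resize(s,None,fx=2.8,fy=2.8,interpolation=cv2.INTER_CUBIC))
# long axis
e=[(bx[i],bx[(i+1)%4]) for i in range(4)]; e=max(e,key=lambda t:np.linalg.norm(t[0]-t[1])); d=e[0]-e[1]
d=d/np.linalg.norm(d); d=d*np.sign(d[1]); yaw=np.arctan2(-d[0],d[1]); o=np.array(rc[0])+75*d
print("yaw",yaw,"o",o)
for q in(0,.04): T=stand(o,yaw,tabpt(q)); print("tab",T,pix("top",T),pix("scene",T))
for q in(0,.06,.13): T=stand(o,yaw,padpt(q)); print("pad",T,pix("top",T),pix("scene",T))
E
```

```text
[[263 216  33  18 215]]
((315.3672790527344, 211.78668212890625), (120.66633605957031, 52.913856506347656), 11.842076301574707)
((531.1840209960938, 35.97676086425781), (362.2637939453125, 159.90086364746094), 79.13890075683594)
[[ 418.53528 -126.84555]
 [ 575.57184 -156.97546]
 [ 643.83276  198.79907]
 [ 486.7962   228.92899]]
yaw -0.18956201 o [545.31617832 109.63327026]
tab [574.71106482 262.83881688 105.        ] [234.20887049 191.75682359] [367.70596273 274.93281869]
tab [575.14810096 265.11664033 100.95307298] [233.71044455 191.77591245] [368.14033417 276.67203583]
pad [514.67114998 -50.08799008 303.84776311] [355.08951026 209.59874195] [299.5305035  134.20973123]
pad [512.64900902 -60.62734735 293.76471661] [359.26646438 210.96038526] [297.52117596 135.199985  ]
pad [510.43892332 -72.14626879 281.21344444] [363.62405842 212.46192502] [295.39477684 136.74661919]
```

View pics/z1.png

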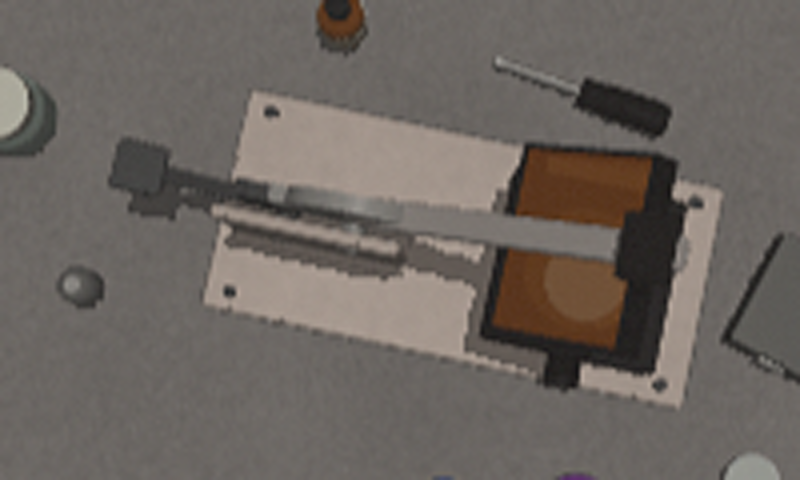

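View pics/z2.png

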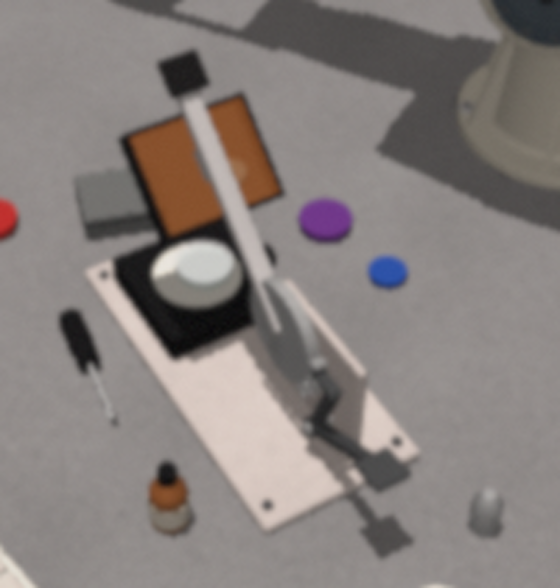

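The top view puts the tab at about (234.5,191.8), against a predicted (234.2,191.8). The pad is at about (362,211), which gives θ≈0.11. The scene view agrees within 2 px. The pose is good, so I'm moving: lift, shut the fingers, and align the tool with the stand (tool x = stand −y, z = stand +x).

Call:
apply_moves --plan "0 -2.5 0 0 -8.3 0 1; 0 -2.5 0 0 -8.3 0 1; 0 -2.5 0 0 -8.3 0 1; 0 -2.5 0 0 -8.3 0 1; 0 -2.5 0 0 -8.3 0 1; 0 -2.5 0 0 -8.3 0 1; 0 -2.5 0 0 -8.3 0 1; 0 0 4.5 0 0 0 1; 0 0 4.5 0 0 0 1; 0 0 4.5 0 0 0 1; 0 0 4.5 0 0 0 1; 0 0 4.5 0 0 0 1; 0 0 4.5 0 0 0 1; 0 0 0 0 0 0 1" --squeeze 40

```text
clock: 1.5
eef_pos: [498.9, -622.7, 403.9]
tcp_rot: [-1.578, 0.011, -1.724]
contact_force: [-1.0, 0.0, -0.4]
opening: 0.006
```

```bash
cat >> h.py <<'E'
O=np.array([545.3,109.6]); YAW=-0.1896
def where():
    s=r.sense(); p=s["eef_pos"]; d=p[:2]-O; c,n=np.cos(YAW),np.sin(YAW)
    print("t",s["clock"],"stand",np.round([c*d[0]+n*d[1],-n*d[0]+c*d[1],p[2]],1),"rpy",np.round(s["tcp_rot"],3),"F",np.round(s["contact_force"],1),"open",round(s["opening"],2),"q",np.round(s["qpos"],2))
E
python3 -c "from h import *;where()"
```

```text
t 1.5 stand [  92.4 -728.   403.9] rpy [-1.578  0.011 -1.724] F [-1.   0.  -0.4] open 0.01 q [-0.9   0.57  0.94  0.    1.65 -0.75]
```

Call:
apply_moves --plan "0 0 0 0 2 0 1; -5 0 0 0 0 0 1; -5 0 0 0 0 0 1; -5 0 0 0 0 0 1; -5 0 0 0 0 0 1; -5 0 0 0 0 0 1; -5 0 0 0 0 0 1; -5 0 0 0 0 0 1; -5 0 0 0 0 0 1; -5 0 0 0 0 0 1; -5 0 0 0 0 0 1; -5 0 0 0 0 0 1; -5 0 0 0 0 0 1; -5 0 0 0 0 0 1; -5 0 0 0 0 0 1; -5 0 0 0 0 0 1; -5 0 0 0 0 0 1; -5 0 0 0 0 0 1; -5 0 0 0 0 0 1; 0 0 0 0 0 0 1"

```text
clock: 3.5
eef_pos: [660.2, 265.6, 403.4]
tcp_rot: [-1.594, 0.012, -1.769]
contact_force: [0.1, -0.3, -1.7]
opening: -0.002
```

```bash
python3 -c "from h import *;where()"
```

```text
t 3.5 stand [ 83.5 174.8 403.4] rpy [-1.594  0.012 -1.769] F [ 0.1 -0.3 -1.7] open -0.0 q [0.37 0.4  1.19 0.02 1.56 0.57]
```

Call:
apply_moves --plan "0.7 0 -4.2 1.3 0 -0.6 1; 0.7 0 -4.2 0 0 0 1; 0 4.5 0 0 0 0 1; 0 4.5 0 0 0 0 1; 0 4.5 0 0 0 0 1; 0 4.5 0 0 0 0 1; 0 4.5 0 0 0 0 1; 0 4 0 0 0 0 1; 0 0 0 0 0 0 1"

```text
clock: 4.4
eef_pos: [569.9, 262.7, 130.6]
tcp_rot: [-1.569, -0.001, -1.768]
contact_force: [-0.3, -0.7, 0.2]
opening: -0.0
```

Run:
```python
from h import *
where()
a=cv2.resize(r.grab_frame("top")[150:270,200:330],None,fx=4,fy=4,interpolation=3)
b=cv2.resize(r.grab_frame("scene")[210:330,300:430],None,fx=4,fy=4,interpolation=3)
cv2.imwrite("pics/c1.png",cv2.resize(np.hstack([a,b]),(800,369)))
```

```text
t 4.4 stand [ -4.7 155.  130.6] rpy [-1.569e+00 -1.000e-03 -1.768e+00] F [-0.3 -0.7  0.2] open -0.0 q [ 0.43  0.46  1.71 -0.    0.97  0.63]
```

View pics/c1.png

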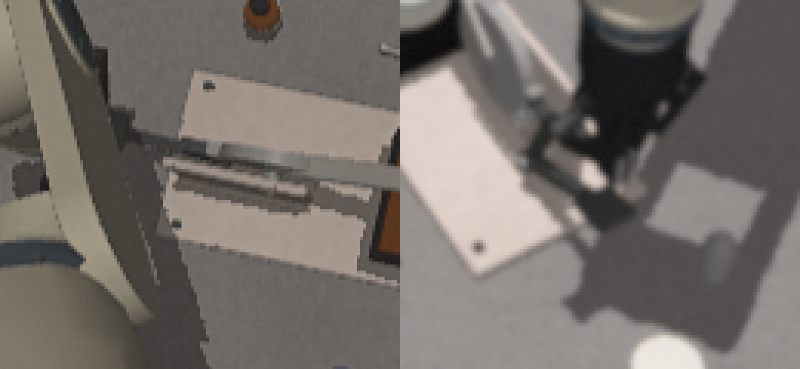

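The fingers hang over the tab in the scene crop (tab at about (610,205) in the crop). I'm centring, then pressing down and outward in small steps.

Call:
apply_moves --plan "-0.6 0 0.5 0 0 0 1; 0 1 0 0 0 0 1; 0 1 0 0 0 0 1; -0.1 0.5 0 0 0 0 1; -0.1 0.5 0 0 0 0 1; -0.1 0.5 0 0 0 0 1; 0 0 0 0 0 0 1"

```text
clock: 5.2
eef_pos: [586.2, 275.1, 107.4]
tcp_rot: [-1.551, 0.011, -1.768]
contact_force: [0.4, 1.2, -0.2]
opening: 0.002
```

```bash
python3 -c "from h import *;where()"
```

```text
t 5.2 stand [  9.  170.3 107.4] rpy [-1.551  0.011 -1.768] F [ 0.4  1.2 -0.2] open 0.0 q [ 0.44  0.51  1.7  -0.    0.91  0.64]
```

Call:
apply_moves --plan "0.7 -0.5 -0.8 -1 0 -0.6 1; 0 0 0 0 0 0 1; 0 0 0 0 0 0 1"

```text
clock: 5.5
eef_pos: [575.8, 269.3, 112.6]
tcp_rot: [-1.571, -0.001, -1.768]
contact_force: [0.4, 0.1, 0.1]
opening: 0.002
```

```bash
python3 -c "from h import *;where()"
```

```text
t 5.5 stand [-1.000e-01  1.626e+02  1.126e+02] rpy [-1.571e+00 -1.000e-03 -1.768e+00] F [0.4 0.1 0.1] open 0.0 q [ 0.44  0.5   1.7  -0.    0.94  0.63]
```

Well placed now. I'm pressing in small steps.

Call:
apply_moves --plan "0 0.6 0 0 0 0 1; 0 0.6 0 0 0 0 1; 0 0.6 0 0 0 0 1; 0 0 0 0 0 0 1"

```text
clock: 5.9
eef_pos: [577.5, 270.8, 95.0]
tcp_rot: [-1.567, 0.004, -1.768]
contact_force: [-0.2, 0.7, 0.1]
opening: -0.003
```

```bash
python3 -c "from h import *;where()"
```

```text
t 5.9 stand [  1.3 164.4  95. ] rpy [-1.567  0.004 -1.768] F [-0.2  0.7  0.1] open -0.0 q [0.44 0.52 1.71 0.   0.91 0.63]
```

Call:
apply_moves --plan "0 0.6 0 0 0 0 1; -0.1 0.6 0 0 0 0 1; -0.1 0.6 0 0 0 0 1"

```text
clock: 6.2
eef_pos: [579.4, 275.1, 77.8]
tcp_rot: [-1.565, 0.008, -1.769]
contact_force: [-2.1, 5.0, 5.8]
opening: 0.0
```

Run:
```python
from h import *
where()
b=cv2.resize(r.grab_frame("scene")[210:330,300:430],None,fx=5,fy=5,interpolation=3)
cv2.imwrite("pics/c2.png",cv2.resize(b,(600,554)))
```

```text
t 6.2 stand [  2.3 169.   77.8] rpy [-1.565  0.008 -1.769] F [-2.1  5.   5.8] open 0.0 q [0.44 0.54 1.72 0.   0.87 0.64]
```

View pics/c2.png

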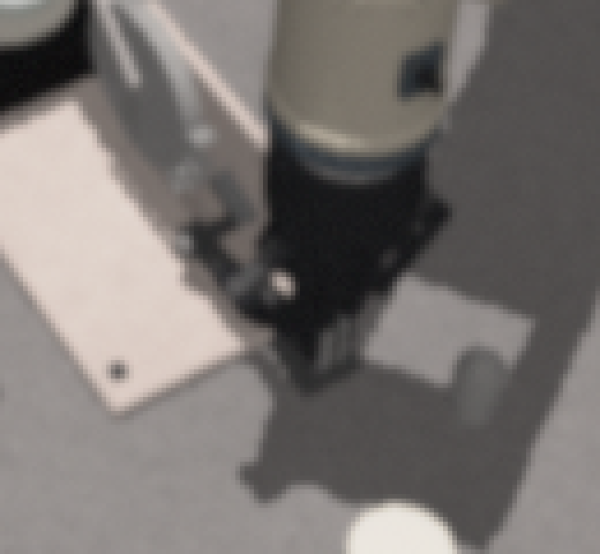

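The scene view shows the fingertips on the tab, now lowered, with a contact force of about 6 N. A bit further, towards the stop.

Call:
apply_moves --plan "0 0.5 0 0 0 0 1; 0 0.3 0 0 0 0 1"

```text
clock: 6.45
eef_pos: [580.3, 276.2, 72.4]
tcp_rot: [-1.564, 0.009, -1.769]
contact_force: [-13.8, -7.7, 50.4]
opening: -0.005
```

```bash
python3 -c "from h import *;where()"
```

```text
t 6.45 stand [  3.  170.2  72.4] rpy [-1.564  0.009 -1.769] F [-13.8  -7.7  50.4] open -0.0 q [0.44 0.55 1.72 0.   0.86 0.64]
```

At the hard stop (force jump to 50 N at z = 72). Retreating up, then across above the pad.

Call:
apply_moves --plan "0 -1 0 0 0 0 1; 0 -4.7 0 0 0 0 1; 0 -4.7 0 0 0 0 1; 0 -4.7 0 0 0 0 1; 0 -4.7 0 0 0 0 1; 0 -4.7 0 0 0 0 1; 0 -4.7 0 0 0 0 1; 0 -4.7 0 0 0 0 1; 5 0 0 0 0 0 1; 5 0 0 0 0 0 1; 5 0 0 0 0 0 1; 5 0 0 0 0 0 1; 0 0 0 0 0 0 1"

```text
clock: 7.75
eef_pos: [535.5, 70.7, 420.9]
tcp_rot: [-1.569, -0.006, -1.766]
contact_force: [0.1, 0.3, 0.2]
opening: -0.001
```

Run:
```python
from h import *
where()
a=cv2.resize(r.grab_frame("top")[150:270,200:330],(400,369),interpolation=3)
b=cv2.resize(r.grab_frame("scene")[190:310,300:430],(400,369),interpolation=3)
cv2.imwrite("pics/c3.png",np.hstack([a,b]))
for q in (0,.2,.3):
    T=stand(O,YAW,tabpt(q)); print(q,pix("top",T),pix("scene",T))
```

```text
t 7.75 stand [ -2.3 -40.1 420.9] rpy [-1.569 -0.006 -1.766] F [0.1 0.3 0.2] open -0.0 q [ 0.13  0.09  1.56 -0.01  1.49  0.33]
0 [234.22107169 191.76075654] [367.69852996 274.92136091]
0.2 [232.40530677 192.01373271] [369.42389078 283.27112396]
0.3 [232.12566355 192.28185537] [369.86022834 287.05838988]
```

View pics/c3.png

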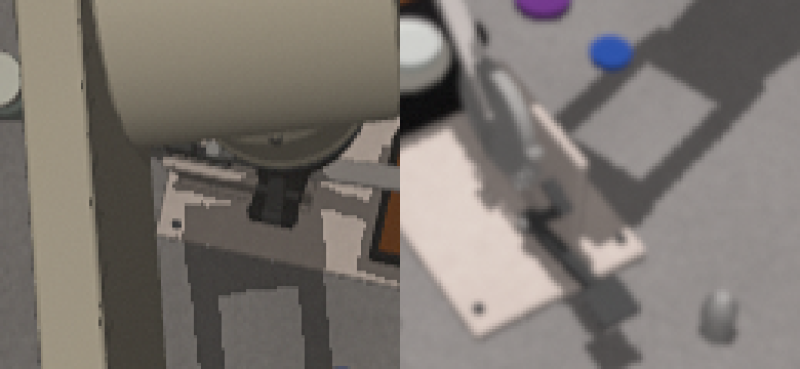

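The scene crop shows the tab at full-image position ≈(368,288), which matches q≈0.30 (predicted (370,287)). The pawl is free. Moving above the pad and tilting 30° towards its normal.

Call:
apply_moves --plan "4.2 0 0 0 0 0 1; 4.2 0 0.1 0 0 0 1; 4.2 0 0.1 0 0 0 1; 0 0 0 0 0 -7.5 1; 0 0 0 0 0 -7.5 1; 0 0 0 0 0 -7.5 1; 0 0 0 0 0 -7.5 1; 0 0 0 0 0 0 1; 0 0 0 0 0 0 1"

```text
clock: 8.75
eef_pos: [517.9, -52.7, 417.7]
tcp_rot: [-1.569, -0.544, -1.769]
contact_force: [-0.2, -0.9, 0.2]
opening: 0.002
```

```bash
cat >> h.py <<'E'
from scipy.spatial.transform import Rotation as Rn
def goto(T,p=None): # tool-frame shift (cm) to stand point T; approach dir in stand frame
    s=r.sense(); R=Rn.from_euler("xyz",s["tcp_rot"]).as_matrix(); 
    print("shift cm",np.round(R.T@(stand(O,YAW,np.array(T,float))-s["eef_pos"])/10,2),"appr",np.round(Rn.from_euler("z",-YAW).as_matrix()@R[:,1],2),"x",np.round(Rn.from_euler("z",-YAW).as_matrix()@R[:,0],2))
E
python3 -c "
from h import *
where(); goto([0,-166,310])"
```

```text
t 8.75 stand [   3.7 -164.5  417.7] rpy [-1.569 -0.544 -1.769] F [-0.2 -0.9  0.2] open 0.0 q [ 0.21  0.16  1.59 -0.5   1.62  0.44]
shift cm [-5.44  9.29 -0.38] appr [-0.   -0.52 -0.86] x [-0.01 -0.86  0.52]
```

Call:
apply_moves --plan "-1.8 3.1 -0.1 0 0 0 1; -1.8 3.1 -0.1 0 0 0 1; -1.8 3.1 -0.1 0 0 0 1; 0 0 0 0 0 0 1; 0 0 0 0 0 0 1"

```text
clock: 9.25
eef_pos: [517.2, -52.0, 309.9]
tcp_rot: [-1.563, -0.529, -1.773]
contact_force: [1.8, -1.5, -0.4]
opening: 0.007
```

Run:
```python
from h import *
where()
b=cv2.resize(r.grab_frame("scene")[90:260,230:400],(550,550),interpolation=3)
cv2.imwrite("pics/c4.png",b)
for th in (.08,.11): 
  T=stand(O,YAW,padpt(th)); print(padpt(th),pix("scene",T))
goto(padpt(.11))
```

```text
t 9.25 stand [   2.9 -164.   309.9] rpy [-1.563 -0.529 -1.773] F [ 1.8 -1.5 -0.4] open 0.01 q [ 0.21  0.23  1.74 -0.49  1.42  0.54]
[   0.         -176.80654431  290.2628729 ] [296.88848227 135.59015728]
[   0.         -181.83410737  284.88285962] [295.97724486 136.2533683 ]
shift cm [ 0.28  3.06 -0.28] appr [ 0.   -0.5  -0.86] x [-0.01 -0.86  0.5 ]
```

View pics/c4.png

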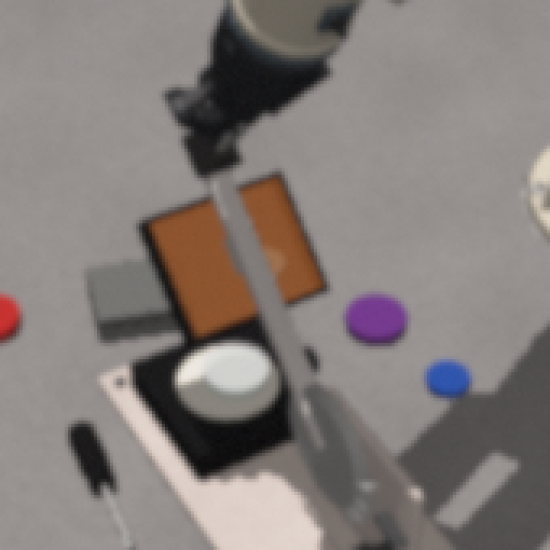

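The fingers stand just above the pad (pad at crop (213,152)), aligned with it. Tilting the rest of the way to the pad normal, then going to contact and following the arc for a first stretch.

Call:
apply_moves --plan "0.2 0 -0.3 0 0 -8 1; 0 1 0 0 0 0 1; 0 1 0 0 0 0 1; 0 1 0 0 0 0 1; 0 1 0 0 0 2.3 1; 0 1 0 0 0 2.3 1"

```text
clock: 9.9
eef_pos: [512.0, -84.5, 278.5]
tcp_rot: [-1.548, -0.578, -1.784]
contact_force: [-3.6, 3.7, 6.4]
opening: 0.001
```

```bash
cat >> h.py <<'E'
def chk():
    where(); s=r.sense(); p=s["eef_pos"]; d=p[:2]-O; y=np.sin(-YAW)*d[0]+np.cos(YAW)*d[1]; z=p[2]-120
    rad=np.hypot(y,z); L=np.sqrt(max(rad**2-225,0)); a=np.arctan2(z,-y)-np.arcsin(15/rad)
    print("if on pad: along-bar",round(L,1),"theta",round(np.pi/4-a,3)); goto(padpt(np.pi/4-a))
E
python3 -c "
from h import *
chk()"
```

```text
t 9.9 stand [   3.9 -196.8  278.5] rpy [-1.548 -0.578 -1.784] F [-3.6  3.7  6.4] open 0.0 q [ 0.18  0.25  1.8  -0.55  1.35  0.58]
if on pad: along-bar 252.3 theta 0.167
shift cm [-0.72  0.03 -0.41] appr [ 0.01 -0.55 -0.84] x [-0.02 -0.84  0.55]
```

Call:
apply_moves --plan "-0.3 1 -0.2 -0.4 0 2.3 1; -0.2 1 -0.1 -0.4 0 2.3 1; -0.1 1 -0.1 -0.4 0 2.3 1; -0.1 1 0 0 0 2.3 1; 0 1 0 0 0 2.3 1"

```text
clock: 10.4
eef_pos: [507.4, -107.2, 237.5]
tcp_rot: [-1.554, -0.364, -1.793]
contact_force: [-3.0, 5.1, 5.1]
opening: -0.002
```

```bash
python3 -c "
from h import *
chk()"
```

```text
t 10.4 stand [   3.6 -220.1  237.5] rpy [-1.554 -0.364 -1.793] F [-3.   5.1  5.1] open -0.0 q [ 0.02  0.22  1.86 -0.39  1.17  0.41]
if on pad: along-bar 249.0 theta 0.355
shift cm [-0.39  0.02 -0.37] appr [ 0.01 -0.36 -0.93] x [-0.03 -0.93  0.36]
```

θ≈0.355, well past the engaged limit, at only ~8 N. Continuing.

Call:
apply_moves --plan "-0.2 1 -0.2 -0.4 0 2.1 1; -0.1 1 -0.1 -0.4 0 2.2 1; -0.1 1 -0.1 -0.2 0 2.2 1; 0 1 -0.1 0 0 2.2 1; 0 1 0 0 0 2.2 1; 0 1 0 0 0 2.2 1; 0 1 0 0 0 2.2 1"

```text
clock: 11.1
eef_pos: [503.3, -128.3, 177.1]
tcp_rot: [-1.549, -0.082, -1.804]
contact_force: [-4.1, 2.6, 6.7]
opening: 0.001
```

```bash
python3 -c "
from h import *
chk()"
```

```text
t 11.1 stand [   3.6 -241.5  177.1] rpy [-1.549 -0.082 -1.804] F [-4.1  2.6  6.7] open 0.0 q [-0.2   0.24  1.93 -0.1   0.96  0.09]
if on pad: along-bar 247.7 theta 0.614
shift cm [-0.26  0.02 -0.37] appr [ 0.02 -0.08 -1.  ] x [-0.04 -1.    0.08]
```

Call:
apply_moves --plan "-0.1 1 -0.1 -0.3 0 1 1; 0 1 -0.1 0 0 1 1; -0.1 1 0 0 0 1 1; 0 0.8 0 0 0 0.5 1"

```text
clock: 11.5
eef_pos: [502.9, -134.0, 142.8]
tcp_rot: [-1.544, -0.015, -1.812]
contact_force: [-1.6, 3.5, 6.9]
opening: -0.005
```

```bash
python3 -c "
from h import *
chk()"
```

```text
t 11.5 stand [   4.2 -247.2  142.8] rpy [-1.544 -0.015 -1.812] F [-1.6  3.5  6.9] open -0.01 q [-0.25  0.29  1.96 -0.02  0.87 -0.  ]
if on pad: along-bar 247.8 theta 0.754
shift cm [-0.26 -0.01 -0.44] appr [ 0.03 -0.02 -1.  ] x [-0.05 -1.    0.02]
```

Call:
apply_moves --plan "0 0.6 0 0 0 0 1; 0 0.4 0 0 0 0 1"

```text
clock: 11.7
eef_pos: [503.2, -135.8, 134.2]
tcp_rot: [-1.54, -0.012, -1.817]
contact_force: [-2.5, 4.6, 6.9]
opening: -0.002
```

```bash
python3 -c "
from h import *
chk()"
```

```text
t 11.7 stand [   4.9 -249.   134.2] rpy [-1.54  -0.012 -1.817] F [-2.5  4.6  6.9] open -0.0 q [-0.26  0.3   1.96 -0.02  0.85 -0.  ]
if on pad: along-bar 248.9 theta 0.789
shift cm [-0.36 -0.02 -0.51] appr [ 0.03 -0.01 -1.  ] x [-0.06 -1.    0.01]
```

Call:
apply_moves --plan "0 0.4 0 0 0 0 1; 0 0.3 0 0 0 0 1"

```text
clock: 11.9
eef_pos: [503.6, -136.6, 131.0]
tcp_rot: [-1.536, -0.008, -1.822]
contact_force: [-15.9, 13.6, 54.6]
opening: 0.003
```

```bash
python3 -c "
from h import *
chk()"
```

```text
t 11.9 stand [   5.5 -249.6  131. ] rpy [-1.536 -0.008 -1.822] F [-15.9  13.6  54.6] open 0.0 q [-0.26  0.3   1.97 -0.01  0.84 -0.01]
if on pad: along-bar 249.4 theta 0.802
shift cm [-0.4  -0.03 -0.57] appr [ 0.03 -0.01 -1.  ] x [-0.06 -1.    0.01]
```

At the hard stop (54 N, θ≈0.80). Retreating straight up, then sideways clear of the view.

Call:
apply_moves --plan "0 -1 0 0 0 0 1; 0 -3 0 0 0 0 1; 0 -4 0 0 0 0 1; 0 -4 0 0 0 0 1; 0 -4 0 0 0 0 1; 5 0 0 0 0 0 1; 5 0 0 0 0 0 1; 5 0 0 0 0 0 1; 5 0 0 0 0 0 1; 5 0 0 0 0 0 1; 5 0 0 0 0 0 1; 0 0 0 0 0 0 1; 0 0 0 0 0 0 1"

```text
clock: 13.2
eef_pos: [418.5, -436.4, 311.3]
tcp_rot: [-1.499, -0.01, -1.835]
contact_force: [-0.2, 0.4, -0.5]
opening: -0.001
```

Run:
```python
from h import *
where()
a=cv2.resize(r.grab_frame("top")[140:290,190:420],(460,300),interpolation=3)
b=cv2.resize(r.grab_frame("scene")[130:330,230:430],(300,300),interpolation=3)
cv2.imwrite("pics/c5.png",np.hstack([a,b]))
for th in (.7,.785,.8):
    T=stand(O,YAW,padpt(th)); print(th,pix("top",T),pix("scene",T))
```

```text
t 13.2 stand [ -21.6 -560.2  311.3] rpy [-1.499 -0.01  -1.835] F [-0.2  0.4 -0.5] open -0.0 q [-0.83  0.22  1.64  0.03  1.22 -0.57]
0.7 [378.61570007 220.61940288] [286.694003   162.00017233]
0.785 [378.00588547 221.19272318] [286.64141371 167.23670426]
0.8 [377.83261343 221.27745178] [286.66316942 168.18957596]
```

View pics/c5.png

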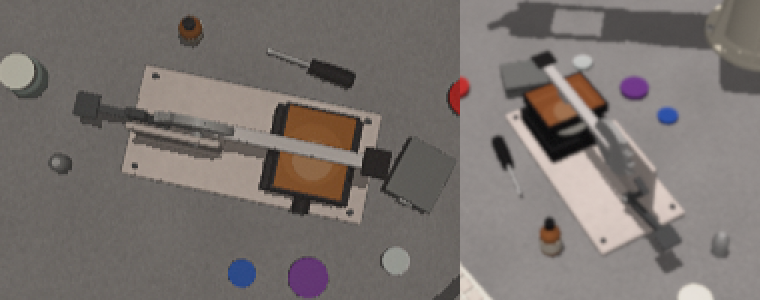

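The arm is level: the pad is at top (378,221.5) and scene (285,170), matching θ≈0.80. The tab is still down at scene (367,288), and the dish and loose things look unmoved. Handing in.

```bash
python3 -c "
from rig import r
print(r.sign_off())"
```

```text
the job is handed in; nothing more can be done
None
```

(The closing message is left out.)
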